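# Find the rocking corner of a jig plate and press its shim flat

### The arm

A 7-joint arm with a two-finger parallel gripper is mounted at the origin on a cart in front of the work surface, level with it; the furniture and walls round the work are solid. World frame = base frame: x ahead of the robot, y to its left, z up, the work surface at z = 0. Lengths are in m, angles in rad, forces in N, time in s.
With the tool pointing down it reaches from about 0.425 to 0.875 m from the base axis. Payload 9.9 kg.
Tool frame: the origin (TCP) lies midway between the tips of the shut fingers; the grasp point (between the pads) lies 19 mm behind it; z points along the fingers, y is the line along which they close (so a half turn about z gives the same grasp; the last joint's range is limited). The gripper opens to 85 mm and grips with 20 to 120 N. Pads are 22 mm wide; open, the fingers measure 114 mm over their backs; the gripper's body (76 mm by 85 mm) begins 54 mm behind the grasp point. The pads swing forward as they close: fully open they stand 13 mm farther back than shut.
Start: joints at [-1.216, 0.576, 0.025, 1.437, -0.015, 1.129, -0.057], TCP at [0.287, 0.611, 0.197] pointing down, gripper open.
Joint ranges: [-2.76, 2.76], [-0.34, 2.15], [-1.52, 1.57], [0.19, 2.46], [-1.09, 4.23], [0.17, 1.99], [-2.82, 2.82]. Speed limits (rad/s): [2.22, 2.22, 3.01, 3.01, 3.14, 3.14, 3.14].

### API

Orientations are given as a rotation vector (axis times angle).
In Python, from bench import sense, camera, job_done, look_for, masks_of gives the robot as it stands. The module is installed in compiled form; this text tells all that it offers.
- The arm moves only by the shell command python3 -m crank 'ROWS' [FORCE]. ROWS is JSON, a list of rows, each a list of 7 numbers: the closure, from -1 (fully open) to 1 (shut), then the shift along the tool's x, y, z in mm, then the turn, a rotation vector about the tool's x, y, z in rad. A call has exactly 10 rows; each row shifts and turns the commanded pose from where the row before left it, along the tool's axes as they then stand; what a row does not reach is not made up. A row lasts 1/12 s, in which the tool goes at most 41.7 mm and 7.16 degrees, less where a joint would pass 70% of its speed; a pose out of reach is approached as far as the arm can. A call is refused whole if a number of a shift passes 41.7 or a number of a turn 0.125, either way. A call with a gripper value outside its range is refused whole. The fingers move at their own pace and stop on an object; FORCE is the grip in N (left out, the last holds). Time passes only in rows, so rows that do not move let the fingers close, or fill a call up. It gives the time, the measured TCP pose, the force, the opening and the grip force at its end, in the units of the state.
- sense(): the state, without advancing time (a new reading comes with each control period).
- camera(name): name is "side" or "top"; returns a dict with "image" (480x640x3 uint8, red, green, blue), "depth" (480x640 float32, m along the optical axis (not along the pixel's ray), 0 where there is no reading), "vertical_fov" (degrees; the focal length in pixels is half the picture's height over the tangent of half this angle, whatever the lens; pixels are square), "cx", "cy" (the principal point, pixels), "k1" (the pictures are not rectified: a ray, as slopes to the right and down, at radius r is drawn at 1 + k1 r^2 times it, then the intrinsics apply), "world_from_camera" (4x4, takes a point from camera to world coordinates). Camera axes: x right, y down, z forward; pixel columns grow to the right and rows downward; lengths in m; the calibration is good to about 2 mm. A picture is of the moment at which its call begins.
- job_done(): hands the job in; it is judged then, once.
Trained networks look in a picture, given as the dict that the camera call returned (one of the last four; its "shot" number tells which), for a name from the list of things; names that differ only in an ending like _2 or _b are one class to them, and where a whole thing is asked for, a point or a joint stands for the part that bears it (a point fixed in the world has none). Each returns a list of dicts, best first, with "conf" (0 to 1); they miss things now and then, are a little off and sometimes report something else, mostly with a low value. They report only what shows in the picture. A call takes as long as a camera call.
- look_for(picture, name): "centre" ([x, y, z] in m, in world coordinates, good to about 4 mm: the middle of the surface that is visible of it).
- masks_of(picture, name): "mask" (480x640 bool, what is visible of it).
The state is a dict: "t": time; "q": joint angles; "joint_velocities": joint speeds; "effort": joint torques, N m; "tcp_pos": TCP position; "orientation": TCP orientation; "force": force on the tool from outside, world axes, zero at the start; "moment": the same for the moment, N m; "gripper_width": finger opening in m; "finger_force": force on a finger pad.
Only numpy, scipy, OpenCV 4.12 (cv2) and the standard library are available. Lean on these libraries where they do the work, as an engineer would, in place of code of your own. Each camera call takes 0.05 s, during which the arm holds its last target. There are 200 camera calls.

### The job

One corner of the steel jig plate on the green base rocks. With shut fingertips press down on the plate's corners, one at a time, until you find the one that sinks, then press the brass shim tab beside that corner down flat. Leave the other three tabs standing up, touch only (nothing is gripped or lifted), do not disturb the loose parts lying about, and finish with the plate level and let go.

Things in the scene. Friction and masses are not known exactly. Their poses are not given: they have to be found in the camera images.
- base: green cast base fixed to the bench, 126 x 224 x 10 mm (x, y); origin under its centre on the bench top, x to its far side, y to its left. It carries the steel jig plate and four hinged brass shims outside the plate's left and right edges. Its yaw is -0.5 to 0.05 rad. To the right stands a tall press (x over 0.59, y -0.5 to 0.06, up to z 0.36): keep the arm in front of it.
- plate: steel jig plate, 116 x 108 x 12 mm (x, y, z), on a sprung centre bolt (head 22 mm across, 10 mm high); origin in the centre of its underside, 30 mm above the bench. Three corners are firm (sink under 1 mm); one, a different one each time and looking no different, sinks about 6 mm at 4 N, then stops, and springs back level when let go
- corner_near_right (a point): centre of the round bright press spot (20 mm across) on top of the plate's near right corner, 45 mm in x and 41 mm in y from the plate's centre, 42 mm above the bench; left is +y, far is +x
- corner_near_left (a point): centre of the round bright press spot (20 mm across) on top of the plate's near left corner, 45 mm in x and 41 mm in y from the plate's centre, 42 mm above the bench; left is +y, far is +x
- corner_far_right (a point): centre of the round bright press spot (20 mm across) on top of the plate's far right corner, 45 mm in x and 41 mm in y from the plate's centre, 42 mm above the bench; left is +y, far is +x
- corner_far_left (a point): centre of the round bright press spot (20 mm across) on top of the plate's far left corner, 45 mm in x and 41 mm in y from the plate's centre, 42 mm above the bench; left is +y, far is +x
- tab_near_right (a point): where to press the near right corner's brass shim tab (28 wide, 42 long, 2.5 mm thick): on its upper face, 28 mm out from its hinge, 14 mm short of its free end. The hinge runs along the base's x, 66 mm off the base's centre line, 28 mm up; the tab points to the base's right. At the start it slopes up outward at 0.5 rad, this point 43 mm above the bench; flat, it is level, this point 29 mm up
- shim_near_right (a joint): hinge of the near right corner's shim: about 0 (0 to 0.06) standing up at the start, 0.5 when pressed flat. It takes about 8 N at the press point and stays where it is left. Only at the corner that rocks can the shim go flat; at a firm corner it jams at about 0.25
- tab_near_left (a point): where to press the near left corner's brass shim tab (28 wide, 42 long, 2.5 mm thick): on its upper face, 28 mm out from its hinge, 14 mm short of its free end. The hinge runs along the base's x, 66 mm off the base's centre line, 28 mm up; the tab points to the base's left. At the start it slopes up outward at 0.5 rad, this point 43 mm above the bench; flat, it is level, this point 29 mm up
- shim_near_left (a joint): hinge of the near left corner's shim: about 0 (0 to 0.06) standing up at the start, 0.5 when pressed flat. It takes about 8 N at the press point and stays where it is left. Only at the corner that rocks can the shim go flat; at a firm corner it jams at about 0.25
- tab_far_right (a point): where to press the far right corner's brass shim tab (28 wide, 42 long, 2.5 mm thick): on its upper face, 28 mm out from its hinge, 14 mm short of its free end. The hinge runs along the base's x, 66 mm off the base's centre line, 28 mm up; the tab points to the base's right. At the start it slopes up outward at 0.5 rad, this point 43 mm above the bench; flat, it is level, this point 29 mm up
- shim_far_right (a joint): hinge of the far right corner's shim: about 0 (0 to 0.06) standing up at the start, 0.5 when pressed flat. It takes about 8 N at the press point and stays where it is left. Only at the corner that rocks can the shim go flat; at a firm corner it jams at about 0.25
- tab_far_left (a point): where to press the far left corner's brass shim tab (28 wide, 42 long, 2.5 mm thick): on its upper face, 28 mm out from its hinge, 14 mm short of its free end. The hinge runs along the base's x, 66 mm off the base's centre line, 28 mm up; the tab points to the base's left. At the start it slopes up outward at 0.5 rad, this point 43 mm above the bench; flat, it is level, this point 29 mm up
- shim_far_left (a joint): hinge of the far left corner's shim: about 0 (0 to 0.06) standing up at the start, 0.5 when pressed flat. It takes about 8 N at the press point and stays where it is left. Only at the corner that rocks can the shim go flat; at a firm corner it jams at about 0.25
- gear_blank: dark steel gear, 68 mm across, 26 mm high, lying flat, a loose bystander; origin at the centre of its underside
- bush_b: short steel sleeve, 50 mm across, 36 mm high, a loose bystander; origin at the centre of its underside
- big_nut: large yellowish hexagon nut, about 50 mm across, 24 mm high, a loose bystander; origin at the centre of its underside
- bush_a: bronze flanged bush, 54 mm across, 50 mm high, a loose bystander; origin at the centre of its underside
- marker: red and white paint marker, 15 x 132 x 15 mm, lying by the front of the green base, a loose bystander; origin at the centre of its underside

How it is judged:
On the way, in this order (a step that is already met when the one before it is completed fails the run):
1. a corner of the plate is pressed by the fingers and the plate rocks, all four shims still standing (angle between plate's own z axis and vertical above 0.07 rad and contact force between the fingers and plate above 1 N and value of joint each of shim_near_right, shim_near_left, shim_far_right, shim_far_left below 0.14 rad), for 0.1 s.
2. one shim, the rocking corner's, is flat and the other three stand (((value of joint shim_near_right above 0.42 rad and value of joint each of shim_near_left, shim_far_right, shim_far_left below 0.14 rad) or (value of joint shim_near_left above 0.42 rad and value of joint each of shim_near_right, shim_far_right, shim_far_left below 0.14 rad) or (value of joint shim_far_right above 0.42 rad and value of joint each of shim_near_right, shim_near_left, shim_far_left below 0.14 rad) or (value of joint shim_far_left above 0.42 rad and value of joint each of shim_near_right, shim_near_left, shim_far_right below 0.14 rad))), for 0.2 s.
At the end, for the whole second after the job is handed in: Exactly one shim, that of the rocking corner (no other can go flat), is flat (joint above 0.42 of 0.5); the other three still stand (joint below 0.14); the plate is level within 0.025 rad and at rest (((value of joint shim_near_right above 0.42 rad and value of joint each of shim_near_left, shim_far_right, shim_far_left below 0.14 rad) or (value of joint shim_near_left above 0.42 rad and value of joint each of shim_near_right, shim_far_right, shim_far_left below 0.14 rad) or (value of joint shim_far_right above 0.42 rad and value of joint each of shim_near_right, shim_near_left, shim_far_left below 0.14 rad) or (value of joint shim_far_left above 0.42 rad and value of joint each of shim_near_right, shim_near_left, shim_far_right below 0.14 rad)) and angle between plate's own z axis and vertical below 0.025 rad and angular speed of plate below 0.05 rad/s); the robot touches nothing.
It fails at once if the gear blank was moved by more than 15 mm or lifted (distance of gear_blank from where it was at the start of the episode above 0.015 m).
It fails at once if the bush b was moved by more than 15 mm or lifted (distance of bush_b from where it was at the start of the episode above 0.015 m).
It fails at once if the big nut was moved by more than 15 mm or lifted (distance of big_nut from where it was at the start of the episode above 0.015 m).
It fails at once if the bush a was moved by more than 15 mm or lifted (distance of bush_a from where it was at the start of the episode above 0.015 m).
It fails at once if the marker was moved by more than 15 mm or lifted (distance of marker from where it was at the start of the episode above 0.015 m).
It also fails if it takes over 61 s, if anything falls off the work surface, if the arm or the gripper's body presses on something with over 40 N, if the wrist force passes 120 N, or if a joint passes its speed limit or range.

## Working session

There is one attempt and no reset: what is moved stays moved. The work goes in short steps, Python scripts to look and compute and a shell command to move; the robot and the scene stay as the last step left them, time stands still between calls to the robot, and variables do not carry over. Pictures are saved under pics/ and viewed, at most 10 in all, crops included, and the job is handed in when it is done.

```bash
mkdir -p pics
cat > h.py <<'E'
import numpy as np, cv2
from bench import *
from scipy.spatial.transform import Rotation as R
def world(p):
    d=p["depth"]; f=240/np.tan(np.radians(p["vertical_fov"])/2)
    v,u=np.mgrid[:480,:640].astype(float)
    xd=(u-p["cx"])/f; yd=(v-p["cy"])/f; x,y=xd.copy(),yd.copy()
    for _ in range(10):
        s=1+p["k1"]*(x*x+y*y); x,y=xd/s,yd/s
    P=np.stack([x*d,y*d,d,np.ones_like(d)],-1)@p["world_from_camera"].T
    return P[...,:3]
def save(p,n): cv2.imwrite("pics/"+n,p["image"][...,::-1])
E
python3 - <<'E'
from h import *
s=sense(); print(s["t"],s["tcp_pos"],s["orientation"],s["force"],s["gripper_width"])
print(R.from_rotvec(s["orientation"]).as_matrix().round(3))
for c in("top","side"):
    p=camera(c); save(p,c+"0.png"); print(c,p["world_from_camera"][:3,3])
    for n in["base","plate","corner_near_right","corner_near_left","corner_far_right","corner_far_left","tab_near_right","tab_near_left","tab_far_right","tab_far_left","gear_blank","bush_b","big_nut","bush_a","marker"]:
        print(n,[(np.round(o["centre"],3).tolist(),round(o["conf"],2)) for o in look_for(p,n)[:4]])
E
```

```text
0.0 [0.28655089 0.61056589 0.19621461] [-6.83621287e-01 -3.06602267e+00  2.67669547e-03] [0.2338559  0.25059612 0.13023462] 0.08546611923247652
[[-0.905  0.425 -0.001]
 [ 0.425  0.905 -0.002]
 [-0.    -0.002 -1.   ]]
top [0.47673989 0.09506888 1.11917477]
base [([0.49, 0.284, 0.046], 0.63)]
plate [([0.493, 0.288, 0.037], 0.67)]
corner_near_right [([0.49, 0.287, 0.043], 0.79)]
corner_near_left [([0.489, 0.289, 0.04], 0.85)]
corner_far_right [([0.492, 0.288, 0.041], 0.93), ([0.6, 0.308, 0.031], 0.71)]
corner_far_left [([0.492, 0.289, 0.041], 0.64)]
tab_near_right [([0.496, 0.285, 0.04], 0.59), ([0.448, 0.209, 0.035], 0.58)]
tab_near_left [([0.452, 0.369, 0.038], 0.87)]
tab_far_right [([0.532, 0.208, 0.036], 0.64), ([0.528, -0.087, 0.032], 0.28), ([0.493, 0.288, 0.042], 0.18)]
tab_far_left [([0.528, -0.09, 0.03], 0.68)]
gear_blank [([0.433, -0.022, 0.016], 0.7), ([0.504, -0.163, 0.02], 0.38), ([0.495, 0.289, 0.041], 0.36)]
bush_b [([0.53, -0.088, 0.033], 0.62), ([0.603, 0.309, 0.03], 0.55)]
big_nut [([0.501, -0.162, 0.023], 0.57), ([0.53, -0.085, 0.031], 0.44)]
bush_a [([0.53, -0.088, 0
[... 318 characters left out ...]
r_left [([0.49, 0.302, 0.044], 0.94)]
corner_far_right [([0.493, 0.306, 0.043], 0.8)]
corner_far_left [([0.488, 0.305, 0.036], 0.93)]
tab_near_right [([0.448, 0.203, 0.037], 0.63)]
tab_near_left [([0.452, 0.368, 0.033], 0.66)]
tab_far_right [([0.537, 0.199, 0.04], 0.77), ([0.499, -0.15, 0.02], 0.57), ([0.523, -0.072, 0.025], 0.53), ([0.447, 0.201, 0.036], 0.47)]
tab_far_left [([0.533, 0.369, 0.036], 0.67)]
gear_blank [([0.434, -0.004, 0.013], 0.64)]
bush_b [([0.522, -0.07, 0.023], 0.92), ([0.606, 0.334, 0.032], 0.69)]
big_nut [([0.499, -0.15, 0.02], 0.8), ([0.493, 0.304, 0.039], 0.34)]
bush_a [([0.522, -0.07, 0.023], 0.92), ([0.606, 0.334, 0.032], 0.69)]
marker [([0.407, 0.33, 0.014], 0.91)]
```

View pics/top0.png

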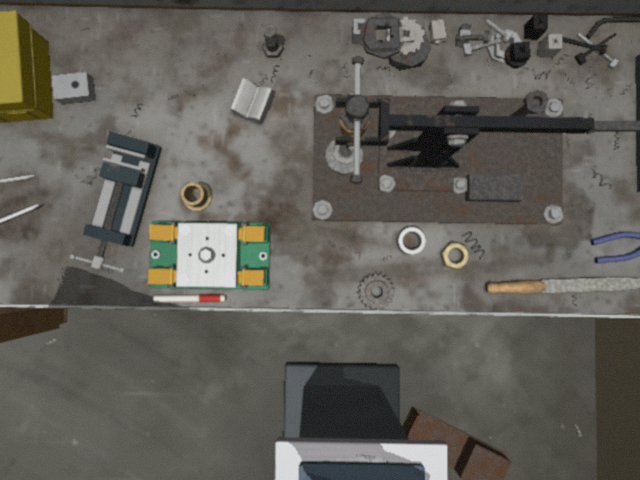

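View pics/side0.png

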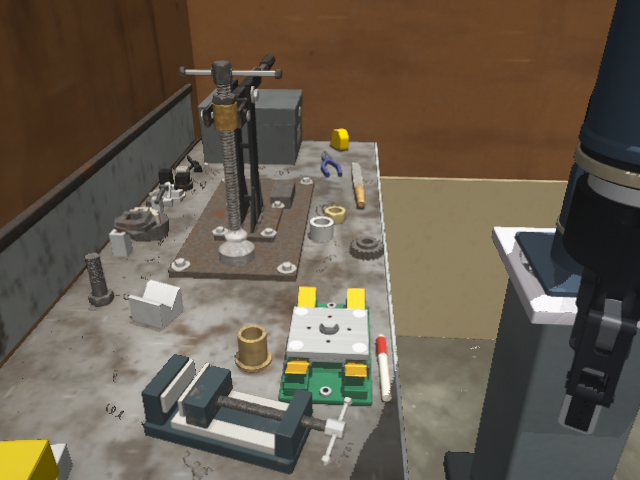

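Run:
```python
from h import *
for c in("top","side"):
    p=camera(c); W=world(p); m=masks_of(p,"plate")[0]["mask"]
    P=W[m]; P=P[(P[:,2]>.037)&(P[:,2]<.046)]
    r=cv2.minAreaRect((P[:,:2]*1000).astype(np.float32)); print(c,r,len(P),np.median(P[:,2]))
    # bolt head
    B=W[(abs(W[...,0]-.492)<.03)&(abs(W[...,1]-.288)<.03)&(W[...,2]>.048)&(W[...,2]<.06)]; print("bolt",B.mean(0),len(B))
    im=p["image"].astype(int); g=(im[...,1]>im[...,0]*1.25)&(im[...,1]>im[...,2]*1.05)&(W[...,2]>.004)&(W[...,2]<.016)&(abs(W[...,0]-.49)<.15)&(abs(W[...,1]-.29)<.2)
    print("green",g.sum(), cv2.minAreaRect((W[g][:,:2]*1000).astype(np.float32)))
    for n in("bush_a","marker"):
        o=masks_of(p,n)
        for k in o[:2]:
            Q=W[k["mask"]]; print(n,k["conf"],Q.min(0).round(3),Q.max(0).round(3))
```

```text
top ((493.2147216796875, 288.6470642089844), (116.03600311279297, 108.52375793457031), 0.08971898257732391) 3508 0.04204866201510982
bolt [0.49346314 0.28822337 0.05186621] 113
green 1713 ((496.73077392578125, 303.4765625), (253.04656982421875, 135.59361267089844), 88.81233215332031)
bush_a 0.92 [ 0.477  0.095 -0.003] [0.63  0.338 1.119]
marker 0.91 [ 0.403  0.095 -0.006] [0.477 0.391 1.119]
side ((493.3934020996094, 288.7973327636719), (115.7497787475586, 113.61698150634766), 0.54000324010849) 3508 0.04218515917910165
bolt [0.49340648 0.29096745 0.05175611] 118
green 1815 ((492.7205810546875, 290.384765625), (125.3359146118164, 226.34703063964844), 0.12159056961536407)
bush_a 0.84 [ 0.468  0.296 -0.001] [0.632 0.933 0.536]
bush_a 0.65 [ 0.504 -0.107  0.001] [ 0.549 -0.055  0.038]
marker 0.89 [0.404 0.26  0.   ] [0.468 0.933 0.536]
```

The top picture shows the base at about (210,255), lying along y, with the marker in front of it at (190,298) and bush_a behind at (195,195). The side picture agrees: all four yellow tabs are up and the area over the plate is clear. That puts the plate centre at (0.4934, 0.2885) with yaw about 0. I'll shut the fingers, square the tool and approach.

```bash
python3 -m crank '[[1,0,0,0,0,0,-0.11],[1,0,0,0,0,0,-0.11],[1,0,0,0,0,0,-0.11],[1,0,0,0,0,0,-0.11],[1,-14,-25,0,0,0,0],[1,-14,-25,0,0,0,0],[1,-14,-25,0,0,0,0],[1,-14,-25,0,0,0,0],[1,-14,-25,0,0,0,0],[1,0,0,0,0,0,0]]' 20
```

```text
t: 2.83
tcp_pos: [0.3616, 0.4802, 0.1974]
orientation: [0.01, 3.139, -0.005]
force: [0.4, -0.1, -0.7]
gripper_width: 0.0002
finger_force: 0.0
```

```bash
python3 -m crank '[[1,-11,-19,13,0,0,0],[1,-11,-19,13,0,0,0],[1,-11,-19,13,0,0,0],[1,-11,-19,13,0,0,0],[1,-11,-19,13,0,0,0],[1,-11,-19,13,0,0,0],[1,-10,-19,13,0,0,0],[1,-10,-18,13,0,0,0],[1,0,0,10,0,0,0],[1,0,0,0,0,0,0]]'
```

```text
t: 3.67
tcp_pos: [0.4429, 0.3336, 0.0814]
orientation: [-0.002, -3.14, 0.003]
force: [-0.5, 0.5, -0.6]
gripper_width: 0.0002
finger_force: 0.0
```

```bash
python3 -m crank '[[1,0,0,10,0,0,0],[1,0,0,10,0,0,0],[1,0,0,8,0,0,0],[1,0,0,4,0,0,0],[1,0,0,2,0,0,0],[1,0,0,2,0,0,0],[1,0,0,2,0,0,0],[1,0,0,1,0,0,0],[1,0,0,0,0,0,0],[1,0,0,0,0,0,0]]'
```

```text
t: 4.5
tcp_pos: [0.4432, 0.3353, 0.0443]
orientation: [-0.002, 3.141, 0.0]
force: [0.5, -0.1, -0.2]
gripper_width: 0.0002
finger_force: 0.0
```

```bash
python3 -m crank '[[1,-4,-5,0,0,0,0],[1,0,0,1,0,0,0],[1,0,0,1,0,0,0],[1,0,0,1,0,0,0],[1,0,0,1,0,0,0],[1,0,0,1,0,0,0],[1,0,0,0,0,0,0],[1,0,0,0,0,0,0],[1,0,0,0,0,0,0],[1,0,0,0,0,0,0]]'
```

```text
t: 5.33
tcp_pos: [0.4471, 0.3303, 0.0391]
orientation: [-0.002, 3.142, -0.0]
force: [0.6, -0.5, -0.5]
gripper_width: 0.0004
finger_force: 0.0
```

```bash
python3 -m crank '[[1,0,0,1,0,0,0],[1,0,0,1,0,0,0],[1,0,0,1,0,0,0],[1,0,0,0,0,0,0],[1,0,0,0,0,0,0],[1,0,0,0,0,0,0],[1,0,0,0,0,0,0],[1,0,0,0,0,0,0],[1,0,0,0,0,0,0],[1,0,0,0,0,0,0]]'
python3 - <<'E'
from h import *
print(sense()["force"]); p=camera("side"); W=world(p); save(p,"side1.png")
for x in(.448,.538):
  for y in(.2475,.3295):
    m=(abs(W[...,0]-x)<.012)&(abs(W[...,1]-y)<.01)&(W[...,2]>.03)&(W[...,2]<.05); print(x,y,m.sum(),np.median(W[m][:,2]))
cv2.imwrite("pics/c1.png",cv2.resize(p["image"][260:420,240:440,::-1],None,fx=3,fy=3))
E
```

```text
t: 6.17
tcp_pos: [0.4471, 0.3303, 0.0361]
orientation: [-0.002, 3.142, 0.0]
force: [0.1, -0.2, -0.5]
gripper_width: -0.0
finger_force: 0.0
[ 0.12822533 -0.18987141 -0.48056227]
0.448 0.2475 4 0.041845039918184224
0.448 0.3295 152 0.04233600219713496
0.538 0.2475 113 0.0421562882669505
0.538 0.3295 148 0.04240061371241968
```

View pics/c1.png

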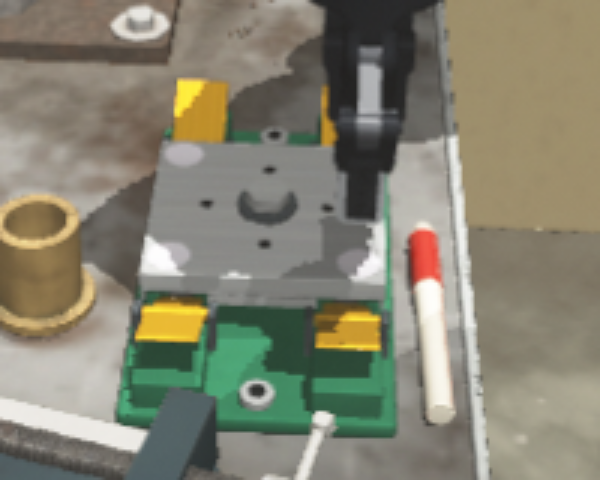

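The fingertip ends at about (362,215) in the crop. The near-left spot is at (355,262), so the tip is off target or still above the plate even though the TCP reads z=0.036. I'll locate the tip in depth.

Run:
```python
from h import *
p=camera("side"); W=world(p)
for v in range(318,344,3):
  print(v,[tuple((W[v,u]*1000).round().astype(int)) for u in(354,358,362)])
q=camera("top"); V=world(q)
m=(V[...,2]>.06)&(abs(V[...,0]-.447)<.1)&(abs(V[...,1]-.33)<.1); print(m.sum(),V[m].mean(0), sense()["gripper_width"])
print(sense()["tcp_pos"], W[285:300,410:412].shape)
```

```text
318 [(np.int64(457), np.int64(336), np.int64(98)), (np.int64(451), np.int64(341), np.int64(102)), (np.int64(446), np.int64(344), np.int64(104))]
321 [(np.int64(456), np.int64(335), np.int64(92)), (np.int64(468), np.int64(933), np.int64(536)), (np.int64(446), np.int64(344), np.int64(99))]
324 [(np.int64(456), np.int64(337), np.int64(89)), (np.int64(451), np.int64(344), np.int64(94)), (np.int64(446), np.int64(344), np.int64(95))]
327 [(np.int64(456), np.int64(335), np.int64(82)), (np.int64(451), np.int64(343), np.int64(89)), (np.int64(445), np.int64(342), np.int64(88))]
330 [(np.int64(456), np.int64(336), np.int64(77)), (np.int64(451), np.int64(342), np.int64(82)), (np.int64(445), np.int64(343), np.int64(84))]
333 [(np.int64(456), np.int64(337), np.int64(73)), (np.int64(450), np.int64(337), np.int64(73)), (np.int64(445), np.int64(341), np.int64(77))]
336 [(np.int64(455), np.int64(303), np.int64(41)), (np.int64(449), np.int64(305), np.int64(43)), (np.int64(443), np.int64(305), np.int64(44))]
339 [(np.int64(455), np.int64(309), np.int64(41)), (np.int64(449), np.int64(312), np.int64(43)), (np.int64(443), np.int64(311), np.int64(43))]
342 [(np.int64(455), np.int64(317), np.int64(42)), (np.int64(449), np.int64(318), np.int64(43)), (np.int64(444), np.int64(320), np.int64(45))]
17648 [0.42380557 0.28503446 0.54508354] 3.602553261193195e-05
[0.44711153 0.33025793 0.0361066 ] (15, 2, 3)
```

The visible tip ends near z≈0.065-0.07, which is about 25 mm above the plate, so the reported TCP z doesn't match the picture. I'll trust the camera and the force, and go down carefully.

```bash
python3 -m crank '[[1,0,0,3,0,0,0],[1,0,0,3,0,0,0],[1,0,0,2,0,0,0],[1,0,0,2,0,0,0],[1,0,0,2,0,0,0],[1,0,0,2,0,0,0],[1,0,0,1,0,0,0],[1,0,0,0,0,0,0],[1,0,0,0,0,0,0],[1,0,0,0,0,0,0]]'
python3 - <<'E'
from h import *
p=camera("side"); W=world(p)
for v in range(318,350,3): print(v,[(W[v,u]*1000).round().astype(int).tolist() for u in(354,358,362)])
print(sense()["tcp_pos"],sense()["q"],sense()["force"])
cv2.imwrite("pics/c2.png",cv2.resize(p["image"][260:420,240:440,::-1],None,fx=3,fy=3))
E
```

```text
t: 7.15
tcp_pos: [0.4472, 0.3303, 0.0212]
orientation: [-0.002, 3.142, 0.0]
force: [-0.5, 0.0, -0.5]
gripper_width: 0.0002
finger_force: 0.0
318 [[457, 386, 134], [453, 387, 136], [448, 387, 136]]
321 [[457, 376, 123], [452, 379, 125], [447, 378, 124]]
324 [[457, 368, 112], [452, 361, 107], [446, 361, 107]]
327 [[456, 336, 83], [451, 341, 87], [445, 344, 90]]
330 [[456, 338, 79], [451, 344, 84], [445, 344, 85]]
333 [[456, 337, 73], [450, 343, 79], [445, 344, 79]]
336 [[456, 342, 72], [450, 340, 71], [445, 343, 73]]
339 [[456, 343, 68], [450, 343, 68], [445, 343, 69]]
342 [[455, 337, 58], [450, 336, 57], [444, 338, 59]]
345 [[455, 324, 42], [449, 326, 44], [443, 325, 43]]
348 [[455, 332, 43], [449, 331, 43], [443, 330, 42]]
[0.44720054 0.3303166  0.02121871] [-0.67427124  0.61875356 -0.07036449  1.94509841  0.07453535  0.5799031
  0.77799225] [-0.40472106 -0.21294147 -0.37131007]
```

View pics/c2.png

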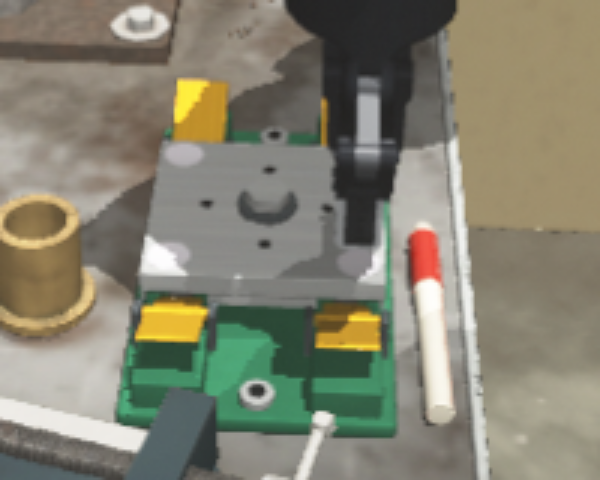

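The tip moved down 15 mm as commanded and is now about 12 mm above the plate, at crop (360,243). Contact should read about z≈0.008.

```bash
python3 -m crank '[[1,0,0,3,0,0,0],[1,0,0,3,0,0,0],[1,0,0,1,0,0,0],[1,0,0,1,0,0,0],[1,0,0,1,0,0,0],[1,0,0,1,0,0,0],[1,0,0,0,0,0,0],[1,0,0,0,0,0,0],[1,0,0,0,0,0,0],[1,0,0,0,0,0,0]]'
```

```text
t: 8.03
tcp_pos: [0.4472, 0.3303, 0.0112]
orientation: [-0.002, 3.141, 0.0]
force: [-0.1, 0.1, 0.6]
gripper_width: 0.0
finger_force: 0.0
```

```bash
python3 -m crank '[[1,0,0,1,0,0,0],[1,0,0,1,0,0,0],[1,0,0,0,0,0,0],[1,0,0,0,0,0,0],[1,0,0,0,0,0,0],[1,0,0,0,0,0,0],[1,0,0,0,0,0,0],[1,0,0,0,0,0,0],[1,0,0,0,0,0,0],[1,0,0,0,0,0,0]]'
```

```text
t: 8.87
tcp_pos: [0.4471, 0.3302, 0.0091]
orientation: [-0.002, 3.142, -0.0]
force: [-0.1, -0.5, 0.4]
gripper_width: -0.0002
finger_force: 0.0
```

```bash
python3 -m crank '[[1,0,0,1,0,0,0],[1,0,0,1,0,0,0],[1,0,0,0,0,0,0],[1,0,0,0,0,0,0],[1,0,0,0,0,0,0],[1,0,0,0,0,0,0],[1,0,0,0,0,0,0],[1,0,0,0,0,0,0],[1,0,0,0,0,0,0],[1,0,0,0,0,0,0]]'
```

```text
t: 9.7
tcp_pos: [0.4472, 0.3303, 0.0072]
orientation: [-0.002, 3.141, 0.0]
force: [-1.0, 1.1, 5.2]
gripper_width: -0.0001
finger_force: 2.6
```

```bash
python3 -m crank '[[1,0,0,1,0,0,0],[1,0,0,1,0,0,0],[1,0,0,0,0,0,0],[1,0,0,0,0,0,0],[1,0,0,0,0,0,0],[1,0,0,0,0,0,0],[1,0,0,0,0,0,0],[1,0,0,0,0,0,0],[1,0,0,0,0,0,0],[1,0,0,0,0,0,0]]'
python3 - <<'E'
from h import *
p=camera("side"); W=world(p)
for v in range(336,356,2): print(v,[(W[v,u]*1000).round().astype(int).tolist() for u in(354,358,362)])
E
```

```text
t: 10.53
tcp_pos: [0.4472, 0.3306, 0.0064]
orientation: [-0.002, 3.141, 0.001]
force: [-4.7, -1.3, 21.2]
gripper_width: -0.0001
finger_force: 10.7
336 [[456, 346, 75], [450, 339, 70], [445, 343, 74]]
338 [[456, 345, 71], [450, 342, 69], [445, 346, 72]]
340 [[455, 343, 66], [450, 341, 65], [445, 344, 67]]
342 [[455, 342, 62], [450, 343, 63], [444, 342, 63]]
344 [[455, 344, 60], [450, 344, 60], [444, 343, 59]]
346 [[455, 344, 56], [450, 342, 55], [444, 342, 55]]
348 [[468, 933, 536], [450, 344, 53], [444, 344, 53]]
350 [[455, 338, 44], [449, 342, 48], [444, 342, 49]]
352 [[455, 338, 41], [449, 338, 41], [443, 337, 41]]
354 [[455, 341, 40], [449, 341, 40], [443, 340, 40]]
```

Near left is firm: 21 N with about 1 mm of sink, and contact at a reading of z≈0.0075. Next is near right.

```bash
python3 -m crank '[[1,0,0,-14,0,0,0],[1,0,-20,0,0,0,0],[1,0,-21,0,0,0,0],[1,0,-21,0,0,0,0],[1,0,-20,0,0,0,0],[1,0,0,8,0,0,0],[1,0,0,4,0,0,0],[1,0,0,2,0,0,0],[1,0,0,0,0,0,0],[1,0,0,0,0,0,0]]'
```

```text
t: 11.42
tcp_pos: [0.4472, 0.2463, 0.0061]
orientation: [-0.0, -3.141, 0.005]
force: [-2.7, -11.4, 29.9]
gripper_width: -0.0004
finger_force: 15.1
```

Near right is firm too, at 30 N. Next is far right.

```bash
python3 -m crank '[[1,0,0,-14,0,0,0],[1,-22,0,0,0,0,0],[1,-23,0,0,0,0,0],[1,-23,0,0,0,0,0],[1,-22,1,0,0,0,0],[1,0,0,8,0,0,0],[1,0,0,4,0,0,0],[1,0,0,2,0,0,0],[1,0,0,0,0,0,0],[1,0,0,0,0,0,0]]'
```

```text
t: 12.25
tcp_pos: [0.5392, 0.2503, 0.0066]
orientation: [-0.002, 3.137, 0.002]
force: [3.4, -3.3, 16.9]
gripper_width: 0.0001
finger_force: 8.5
```

Far right is firm as well, so it should be far left. I'll press that one deeper.

```bash
python3 -m crank '[[1,0,0,-14,0,0,0],[1,0,20,0,0,0,0],[1,0,20,0,0,0,0],[1,0,20,0,0,0,0],[1,0,20,0,0,0,0],[1,0,0,8,0,0,0],[1,0,0,4,0,0,0],[1,0,0,2,0,0,0],[1,0,0,0,0,0,0],[1,0,0,0,0,0,0]]'
```

```text
t: 13.08
tcp_pos: [0.5367, 0.3285, 0.005]
orientation: [0.001, -3.141, 0.001]
force: [-1.4, -0.1, 1.6]
gripper_width: 0.0
finger_force: 1.1
```

```bash
python3 -m crank '[[1,0,0,1,0,0,0],[1,0,0,1,0,0,0],[1,0,0,1,0,0,0],[1,0,0,1,0,0,0],[1,0,0,0,0,0,0],[1,0,0,0,0,0,0],[1,0,0,0,0,0,0],[1,0,0,0,0,0,0],[1,0,0,0,0,0,0],[1,0,0,0,0,0,0]]'
```

```text
t: 13.92
tcp_pos: [0.5373, 0.3288, 0.0019]
orientation: [-0.001, 3.141, -0.0]
force: [-3.5, -0.9, 12.1]
gripper_width: -0.0002
finger_force: 5.6
```

Run:
```python
from h import *
p=camera("side"); W=world(p); m=cv2.erode(masks_of(p,"plate")[0]["mask"].astype(np.uint8),np.ones((3,3)))>0
P=W[m]; P=P[(P[:,2]>.03)&(P[:,2]<.047)&(abs(P[:,0]-.493)<.055)&(abs(P[:,1]-.2885)<.05)]
P=P[np.hypot(P[:,0]-.493,P[:,1]-.2885)>.018]
A=np.c_[P[:,:2],np.ones(len(P))]
for _ in range(5):
    c=np.linalg.lstsq(A,P[:,2],rcond=None)[0]; r=abs(A@c-P[:,2]); k=r<.003; A,P=A[k],P[k]
print(c,np.hypot(*c[:2]),len(P))
for n in("tab_far_left",):
  for o in masks_of(p,n)[:3]:
    Q=W[o["mask"]]; print(n,o["conf"],np.median(Q,0),np.percentile(Q,[3,97],axis=0).round(3).tolist())
```

```text
[-0.07519592 -0.07318621  0.10045293] 0.10493162978519424 2127
tab_far_left 0.77 [0.53234784 0.36992337 0.0373155 ] [[0.52, 0.343, 0.024], [0.545, 0.393, 0.048]]
```

The plate is tilted 0.105 rad, so far left is the rocking corner. Next is its tab: I'll rise, shift out to (0.533, 0.380), then press.

```bash
python3 -m crank '[[1,0,0,-13,0,0,0],[1,0,0,-13,0,0,0],[1,2,17,0,0,0,0],[1,2,17,0,0,0,0],[1,0,17,0,0,0,0],[1,0,0,0,0,0,0],[1,0,0,0,0,0,0],[1,0,0,6,0,0,0],[1,0,0,4,0,0,0],[1,0,0,0,0,0,0]]'
```

```text
t: 14.9
tcp_pos: [0.5326, 0.3788, 0.0156]
orientation: [0.0, -3.14, 0.003]
force: [-1.1, -0.1, -0.1]
gripper_width: -0.0002
finger_force: 0.0
```

```bash
python3 -m crank '[[1,0,1,3,0,0,0],[1,0,0,3,0,0,0],[1,0,0,3,0,0,0],[1,0,0,3,0,0,0],[1,0,0,3,0,0,0],[1,0,0,2,0,0,0],[1,0,0,2,0,0,0],[1,0,0,0,0,0,0],[1,0,0,0,0,0,0],[1,0,0,0,0,0,0]]'
```

```text
t: 15.73
tcp_pos: [0.5336, 0.3825, -0.0013]
orientation: [-0.002, 3.14, 0.003]
force: [0.7, 2.7, 4.9]
gripper_width: 0.0003
finger_force: 2.4
```

```bash
python3 -m crank '[[1,0,0,1,0,0,0],[1,0,0,1,0,0,0],[1,0,0,1,0,0,0],[1,0,0,1,0,0,0],[1,0,0,1,0,0,0],[1,0,0,0,0,0,0],[1,0,0,0,0,0,0],[1,0,0,0,0,0,0],[1,0,0,0,0,0,0],[1,0,0,0,0,0,0]]'
```

```text
t: 16.57
tcp_pos: [0.5337, 0.3828, -0.005]
orientation: [-0.002, 3.14, 0.004]
force: [-3.0, 1.5, 17.5]
gripper_width: -0.0
finger_force: 8.8
```

```bash
python3 -m crank '[[1,0,0,1,0,0,0],[1,0,0,1,0,0,0],[1,0,0,0,0,0,0],[1,0,0,0,0,0,0],[1,0,0,0,0,0,0],[1,0,0,0,0,0,0],[1,0,0,0,0,0,0],[1,0,0,0,0,0,0],[1,0,0,0,0,0,0],[1,0,0,0,0,0,0]]'
```

```text
t: 17.4
tcp_pos: [0.5338, 0.3829, -0.0054]
orientation: [-0.002, 3.139, 0.005]
force: [-7.2, -0.6, 34.6]
gripper_width: 0.0005
finger_force: 16.5
```

```bash
python3 -m crank '[[1,0,0,-5,0,0,0],[1,0,0,-15,0,0,0],[1,0,0,-20,0,0,0],[1,0,0,-20,0,0,0],[1,0,0,-20,0,0,0],[1,0,0,-20,0,0,0],[1,0,0,-20,0,0,0],[1,0,0,0,0,0,0],[1,0,0,0,0,0,0],[1,0,0,0,0,0,0]]'
python3 - <<'E'
from h import *
p=camera("side"); W=world(p)
for n,cx,cy,s in(("nl",.4525,.2885,1),("fl",.533,.2885,1),("nr",.4525,.2885,-1),("fr",.533,.2885,-1)):
    m=(abs(W[...,0]-cx)<.011)&(s*(W[...,1]-cy)>.068)&(s*(W[...,1]-cy)<.108)&(W[...,2]>.024)&(W[...,2]<.055)
    Q=W[m]; print(n,len(Q),np.polyfit(s*(Q[:,1]-cy),Q[:,2],1) if len(Q)>5 else 0)
m=(abs(W[...,0]-.493)<.052)&(abs(W[...,1]-.2885)<.048)&(W[...,2]>.036)&(W[...,2]<.047); Q=W[m]
print(np.linalg.lstsq(np.c_[Q[:,:2],np.ones(len(Q))],Q[:,2],rcond=None)[0],sense()["force"],sense()["t"])
cv2.imwrite("pics/c3.png",cv2.resize(p["image"][260:420,240:440,::-1],None,fx=3,fy=3))
E
```

```text
t: 18.23
tcp_pos: [0.5326, 0.3805, 0.1102]
orientation: [0.001, -3.14, 0.002]
force: [-0.9, -0.5, -1.0]
gripper_width: -0.0
finger_force: 0.0
nl 383 [0.01944528 0.03049084]
fl 360 [-0.03720814  0.03291954]
nr 271 [ 0.47296458 -0.00148649]
fr 215 [0.45029614 0.00065378]
[0.00016902 0.0019155  0.04172358] [ 0.02195859  0.30748118 -0.09194531] 18.2833
```

View pics/c3.png

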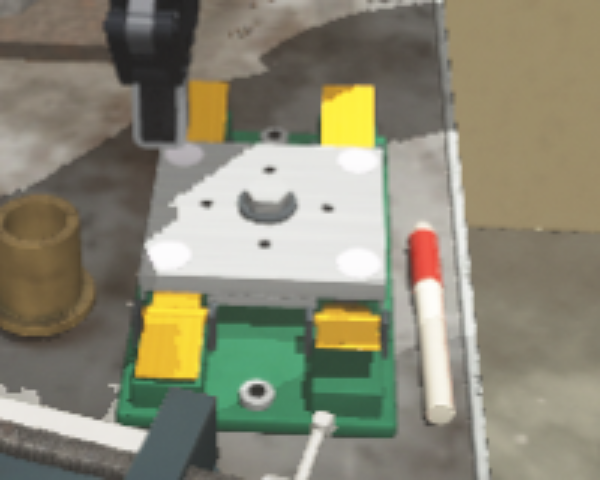

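The far-left tab at crop (172,335) now lies flat. The near-left tab at (347,328) looks the same as in the earlier pictures, and both right tabs are still up. The plate is level and the fingers are clear.

```bash
python3 -c "from bench import *; print(job_done())"
```

```text
the job is handed in; nothing more can be done
None
```

The far-left corner was the one that rocks: its shim tab is pressed flat, the other three tabs still stand, the plate is level and untouched, and the job is handed in (no verdict was returned).

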